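# Stand a shell section on edge under the stereo microscope

### The arm

A 7-joint arm with a two-finger parallel gripper is mounted at the origin on the work surface. World frame = base frame: x ahead of the robot, y to its left, z up, the work surface at z = 0. Lengths are in m, angles in rad, forces in N, time in s.
With the tool pointing down it reaches from about 0.4 to 0.85 m from the base axis. Payload 10.4 kg.
Tool frame: the origin (TCP) lies at the very end of the fingers, on their centre line; the grasp point (between the pads) lies 19 mm behind it (manip.grip_point_offset is the distance from the TCP to the grasp point, in m); z points along the fingers, y is the line along which they close (so a half turn about z gives the same grasp; the last joint's range is limited). The gripper opens to 85 mm and grips with 20 to 120 N. Pads are 22 mm wide; open, the fingers measure 114 mm over their backs; the gripper's body (76 mm by 85 mm) begins 54 mm behind the grasp point. The pads swing forward as they close: fully open they stand 13 mm farther back than shut.
Start: joints at [-1.342, 0.332, -0.065, 1.46, 0.022, 1.35, -0.088], TCP at [0.156, 0.605, 0.231] pointing down, gripper open.
Joint ranges: [-2.6, 2.6], [-0.5, 2.12], [-1.47, 1.34], [0.16, 2.42], [-1.27, 4.41], [0.06, 2.06], [-2.6, 2.6]. Speed limits (rad/s): [2.22, 2.22, 2.79, 2.79, 3.14, 3.14, 3.14].

### API

Orientations are given as a unit quaternion [x, y, z, w].
In Python, from workcell import manip gives the robot as it stands. The module is installed in compiled form; this text tells all that it offers.
- The arm moves only by the shell command python3 -m inch 'ROWS' [OPENING] [FORCE]. ROWS is JSON, a list of rows, each a list of 2 entries, a list of its own where there are three numbers: the shift along the tool's x, y, z each as a share of 0.08 m, from -1 to 1, then the turn, a rotation vector about the tool's x, y, z each as a share of 45 degrees, from -1 to 1. A call has exactly 10 rows; each row is the pose to reach, as a shift and turn from the pose commanded when the call began, along the tool's axes at that moment; what a row does not reach only later rows make up. A row lasts 1/10 s, in which the tool goes at most 50 mm and 8.59 degrees, less where a joint would pass 70% of its speed; a pose out of reach is approached as far as the arm can. A call with a number of a shift or a turn outside -1 to 1 is refused whole. A call with a gripper value outside its range is refused whole. OPENING is the opening, from 0 (shut) to 1 (fully open), set as the call begins (- or left out, the last holds). The fingers move at their own pace and stop on an object; FORCE is the grip in N (left out, the last holds). Time passes only in rows, so rows that repeat a pose let the fingers close, or fill a call up. It gives the time, the measured TCP pose, the force, the opening and the grip force at its end, in the units of the state.
- manip.get_obs(): the state, without advancing time (a new reading comes with each control period).
- manip.camera(name): name is "scene" or "top" or "wrist"; returns the picture (480x640x3 uint8, red, green, blue); there is no depth.
- manip.camera_params(name): a dict with "fov_y" (degrees; the focal length in pixels is half the picture's height over the tangent of half this angle, whatever the lens; pixels are square), "cx", "cy" (the principal point, pixels), "k1" (the pictures are not rectified: a ray, as slopes to the right and down, at radius r is drawn at 1 + k1 r^2 times it, then the intrinsics apply), "camera_from_world" (4x4, takes a point from world to camera coordinates); the wrist camera has in their place "T_tool_cam" (4x4, takes a point from camera to tool coordinates, whose origin is the TCP and whose axes are the flange's). Camera axes: x right, y up, looking along -z (the intrinsics and any distortion apply to the point x, -y, -z); pixel columns grow to the right and rows downward; lengths in m; the calibration is good to about 2 mm. A picture is of the moment at which its call begins: read the wrist's pose just before it. camera_params takes no time and is no camera call.
- manip.hand_in(): hands the job in; it is judged then, once.
The state is a dict: "clock": time; "joint_pos": joint angles; "joint_velocities": joint speeds; "tau": joint torques, N m; "position": TCP position; "ee_rot": TCP orientation; "ft_force": force on the tool from outside, world axes, zero at the start; "torque": the same for the moment, N m; "grip_width": opening from 0.0 (shut) to 1.0 (fully open); "grasp_force": force on a finger pad.
Only numpy, scipy, OpenCV 4.12 (cv2) and the standard library are available. Lean on these libraries where they do the work, as an engineer would, in place of code of your own. Each camera call takes 0.05 s, during which the arm holds its last target. There are 200 camera calls.

### The job

Take the shell section with the two cut-off upper corners out of the storage rack and stand it upright, cut corners up, in the slot of the holder under the microscope lens: lower it all the way to the bottom of the slot before letting go, do not drop it in. Then, once it stands there released, switch on the lamp by pushing its toggle fully over to the other side. Do not knock the microscope, and leave the two other sections standing in the rack.

Things in the scene. Friction and masses are not known exactly. Their poses are not given: they have to be found in the camera images.
- section: The shell section to move: a white resin block standing on edge, 70 mm long (its x), 10 mm thick (its y), 55 mm high (its z, up), about 45 g. Both upper corners are cut off at 45 degrees, 15 mm by 15 mm, so that the top edge is only 40 mm long. Origin: centre of the underside. It starts in one of the three slots of the rack.
- square_section: Another section, same block with square corners, 70 x 10 x 55 mm; origin as above. Stays in the rack.
- low_section: A third section, square corners, 70 x 10 x 38 mm; origin as above. Stays in the rack.
- rack: Fixed grey plastic rack on the table, 90 (x) x 140 (y) x 24 mm; origin at the centre of its underside. Three slots along its x, at y = -45, 0 and 45 mm, 12.5 mm wide, 74 mm long, 18 mm deep, floor 6 mm above the origin; the walls beside a slot are 4 mm thick. Each slot holds one section, whose length lies along the slot; the slots run roughly along world y.
- holder: Fixed aluminium holder on the microscope's base, under the lens: foot plate 92 (x) x 50 (y) x 6 mm, on it one slot along its x, closed at both ends. Origin: centre of the underside, on the top of the base, 60 mm above the table.
- slot (a point): Centre of the slot's floor in the holder, 6 mm above its underside, axes as the holder's. The slot is 12.5 mm wide (y), 74 mm long (x), and its walls rise 15.5 mm above the floor (the end stops 9 mm); the mouth flares to about 17 mm in the last 3 mm.
- scope: Fixed stereo microscope. Origin on the table below the lens axis. Base x -105 to +145, y -95 to +95, 60 mm high. Pillar, 22 mm diameter, at x +100, y -65. The head, 100 mm wide, from x -38 to the pillar, hangs over the holder from 245 mm above the table up. Only its -x side, facing roughly world -y, is open: a vertical tool does not fit, one tilted about 40 degrees coming in from -x does.
- lens (a point): Centre of the lens's lower face, 60 mm diameter, 245 mm above the table.
- lamp_box: Fixed lamp supply, white box 130 (x) x 90 (y) x 45 mm; origin at the centre of its underside. On the middle of its top is a switch block 70 (x) x 50 (y) x 25 mm with the toggle.
- switch_pivot (a point): The toggle's hinge, on the switch block 67 mm above the table, a 26 mm thick hub; the hinge axis runs along the lamp box's y. Its axes are those of the lamp box.
- lamp_switch_tip (a point): Centre of the toggle's ball knob, 26 mm diameter, 50 mm from the hinge on a 10 mm rod.
- lamp_switch (a joint): Toggle angle, rad. 0: off, leaning 0.5 rad from vertical towards the lamp box's -x (the robot's side); 1.0: fully on, leaning 0.5 rad towards its +x, against a stop. Light friction (0.06 N m), stays where it is left.
Things that resemble listed ones, but are neither listed nor needed, are in the scene too. Leave any red look-alike of the section alone.

How it is judged:
On the way, in this order (a step that is already met when the one before it is completed fails the run):
1. the section, still held by the fingers, is lowered into the holder's slot to within 6 mm of its floor (z of section in the frame of slot between -0.004 and 0.006 m and x of section in the frame of slot between -0.007 and 0.007 m and y of section in the frame of slot between -0.004 and 0.004 m and angle between section's own z axis and vertical below 0.2 rad and contact force between the fingers and section above 0.5 N), for 0.05 s.
2. the section stands released and upright on the floor of the slot (z of section in the frame of slot between -0.004 and 0.004 m and x of section in the frame of slot between -0.006 and 0.006 m and y of section in the frame of slot between -0.003 and 0.003 m and angle between section's own z axis and vertical below 0.1 rad and angle between the x axis of section and the x axis of holder, either way round below 0.1 rad and contact force between the fingers and section below 0.1 N), for 0.2 s.
3. the lamp's toggle is pushed over to on (value of joint lamp_switch above 0.85 rad), for 0.1 s.
At the end, for the whole second after the job is handed in: The section rests in the holder slot, cut corners up, within 4 mm of its floor, 6 mm along and 3 mm across of its centre, 0.1 rad of upright and of its direction; the toggle is at 0.85 rad or more; the other two sections are within 15 mm of their start, upright within 0.2 rad (z of section in the frame of slot between -0.004 and 0.004 m and x of section in the frame of slot between -0.006 and 0.006 m and y of section in the frame of slot between -0.003 and 0.003 m and angle between section's own z axis and vertical below 0.1 rad and angle between the x axis of section and the x axis of holder, either way round below 0.1 rad and linear speed of section below 0.02 m/s and value of joint lamp_switch above 0.85 rad and distance of each of square_section, low_section from where it was at the start of the episode below 0.015 m and angle between each of square_section, low_section's own z axis and vertical below 0.2 rad); the robot touches nothing.
It fails at once if the microscope is knocked (over 10 N) (contact force between any of the arm, the fingers, section and scope above 10 N).
It fails at once if another section is lifted, shifted by more than 25 mm or tipped over (distance of any of square_section, low_section from where it was at the start of the episode above 0.025 m or angle between any of square_section, low_section's own z axis and vertical above 0.5 rad).
It also fails if it takes over 69 s, if anything falls off the work surface, if the arm or the gripper's body presses on something with over 40 N, if the wrist force passes 120 N, or if a joint passes its speed limit or range.

## Working session

There is one attempt and no reset: what is moved stays moved. The work goes in short steps, Python scripts to look and compute and a shell command to move; the robot and the scene stay as the last step left them, time stands still between calls to the robot, and variables do not carry over. Pictures are saved under pics/ and viewed, at most 10 in all, crops included, and the job is handed in when it is done.

```bash
mkdir -p pics; ls
python3 - <<'E'
from workcell import manip
import cv2,numpy as np
o=manip.get_obs();print({k:np.round(v,3).tolist() for k,v in o.items()}, manip.grip_point_offset)
for n in("scene","top","wrist"):
    im=manip.camera(n);cv2.imwrite(f"pics/{n}0.png",im[:,:,::-1]);p=manip.camera_params(n)
    print(n,{k:np.round(v,4).tolist() for k,v in p.items()})
E
```

```text
pics
{'clock': 0.0, 'joint_pos': [-1.342, 0.333, -0.065, 1.461, 0.022, 1.35, -0.089], 'joint_velocities': [-0.001, 0.0, 0.002, -0.001, -0.001, 0.0, -0.001], 'tau': [-0.001, -62.544, 0.049, -39.16, 0.016, 0.01, -0.0], 'position': [0.156, 0.605, 0.231], 'ee_rot': [0.126, 0.992, -0.001, -0.0], 'ft_force': [-0.345, -0.161, -0.034], 'torque': [-0.072, -0.014, -0.01], 'grasp_force': 0.0, 'grip_width': 1.002} 0.0187
scene {'fov_y': 44.1059, 'cx': 323.6197, 'cy': 236.6369, 'k1': 0.0686, 'camera_from_world': [[0.2697, 0.9629, -0.0005, -0.0835], [-0.8111, 0.2275, 0.5389, 0.3373], [0.519, -0.1449, 0.8424, -1.8046], [0.0, 0.0, 0.0, 1.0]]}
top {'fov_y': 55.0986, 'cx': 318.7326, 'cy': 241.8436, 'k1': -0.0003, 'camera_from_world': [[-0.0138, -0.9998, -0.014, -0.025], [0.982, -0.0162, 0.1881, -0.528], [-0.1883, -0.0112, 0.9821, -1.1654], [0.0, 0.0, 0.0, 1.0]]}
wrist {'fov_y': 66.6865, 'cx': 314.5235, 'cy': 242.6135, 'k1': -0.0751, 'T_tool_cam': [[0.0003, 0.9603, 0.279, 0.0706], [1.0, -0.0003, 0.0001, -0.0006], [0.0002, 0.279, -0.9603, -0.1426], [0.0, 0.0, 0.0, 1.0]]}
```

View pics/scene0.png

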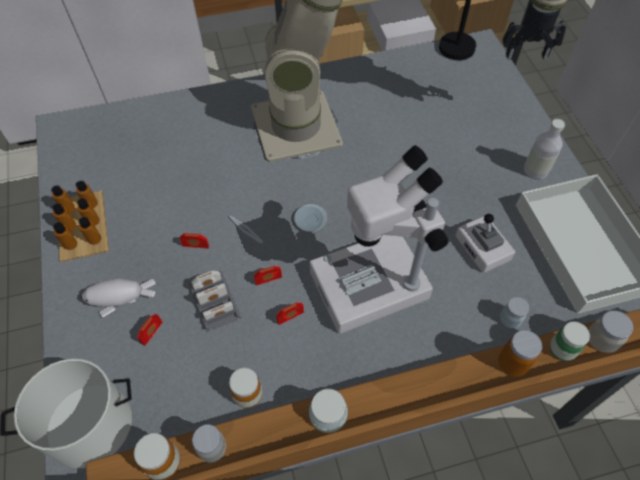

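View pics/top0.png

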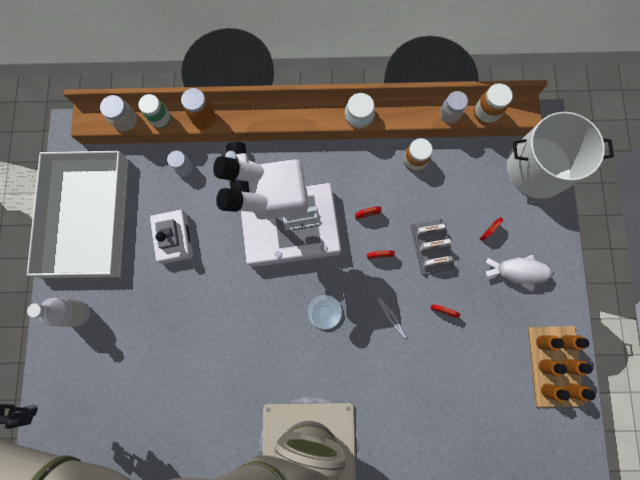

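View pics/wrist0.png

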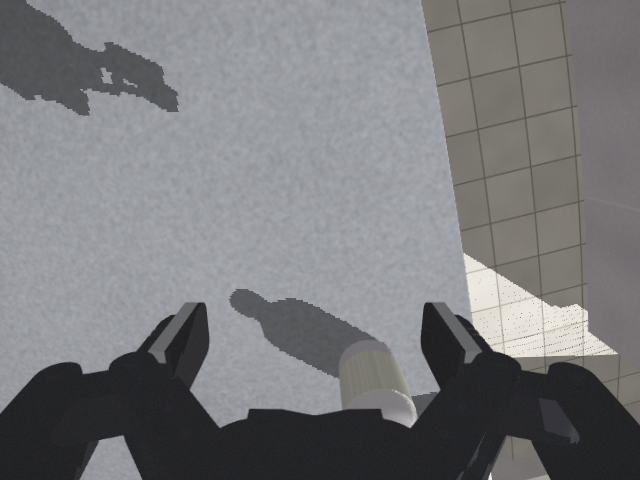

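The scene view shows the rack at about (214,300), the microscope at (370,280) with the holder at (360,280), and the lamp box at (485,243). In the top view they are at (434,247), (300,222) and (172,238). The wrist view shows only table. Next I'll enlarge crops.

```bash
cat > h.py <<'E'
import numpy as np,cv2
from workcell import manip
from scipy.spatial.transform import Rotation as R
def K(p):
    f=240/np.tan(np.radians(p["fov_y"]/2));return f,p["cx"],p["cy"],p["k1"]
def pose(o):
    T=np.eye(4);T[:3,:3]=R.from_quat(o["ee_rot"]).as_matrix();T[:3,3]=o["position"];return T
def wfc(n,o=None):
    p=manip.camera_params(n)
    return np.linalg.inv(p["camera_from_world"]) if n!="wrist" else pose(o)@p["T_tool_cam"]
def ray(n,uv,o=None):
    f,cx,cy,k=K(manip.camera_params(n));d=np.array([(uv[0]-cx)/f,(uv[1]-cy)/f])
    s=d.copy()
    for _ in range(20): s=d/(1+k*(s@s))
    T=wfc(n,o);return T[:3,3],T[:3,:3]@np.array([s[0],-s[1],-1])
def onz(n,uv,z,o=None):
    c,d=ray(n,uv,o);return c+d*(z-c[2])/d[2]
def proj(n,P,o=None):
    f,cx,cy,k=K(manip.camera_params(n));q=np.linalg.inv(wfc(n,o))@np.append(P,1)
    s=np.array([q[0],-q[1]])/-q[2];s=s*(1+k*(s@s));return s*f+[cx,cy]
def rows(Tg,o):
    "relative shift /0.08 and rotvec /45deg in tool axes from pose o to Tg"
    D=np.linalg.inv(pose(o))@Tg
    return np.round(D[:3,3]/.08,3),np.round(R.from_matrix(D[:3,:3]).as_rotvec()/np.radians(45),3)
E
python3 - <<'E'
from h import *
t=cv2.imread("pics/top0.png");s=cv2.imread("pics/scene0.png")
c=lambda im,x,y,w:cv2.resize(im[y:y+w*3//4,x:x+w],(400,300),interpolation=cv2.INTER_CUBIC)
cv2.imwrite("pics/crops.png",np.vstack([np.hstack([c(t,385,208,100),c(t,235,175,120)]),np.hstack([c(s,165,255,100),c(s,450,205,80)])]))
print("rack",onz("top",(434,247),.02),onz("scene",(214,300),.02))
print("lampbox",onz("top",(172,238),.045), "holder",onz("top",(303,222),.07),onz("scene",(360,280),.07))
E
```

```text
rack [ 0.5139986 -0.3428387  0.02     ] [ 0.52606455 -0.34129058  0.02      ]
lampbox [0.54539016 0.35851095 0.045     ] holder [0.57729286 0.0072317  0.07      ] [0.59537945 0.01166294 0.07      ]
```

View pics/crops.png

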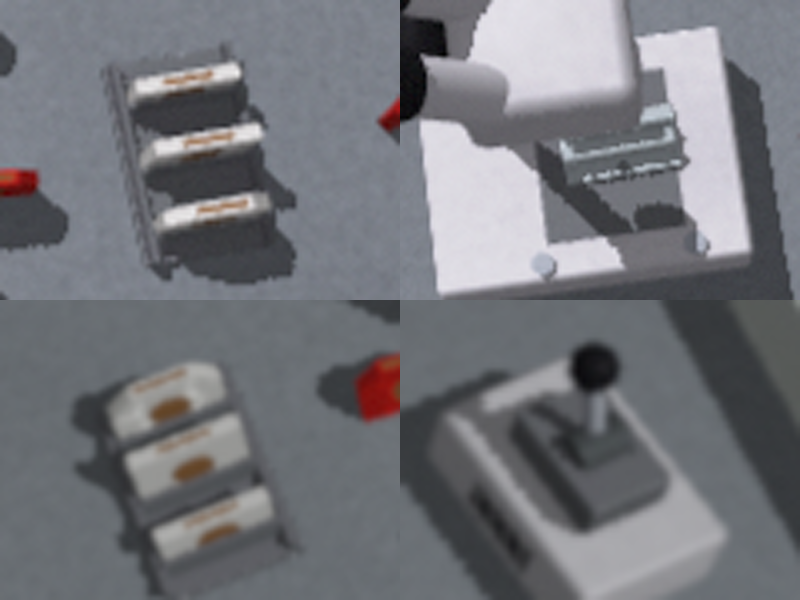

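The section with cut corners is the one nearest the robot: bottom one in the top crop at about (439,261), top one in the scene crop. I'll plan the travel to a tilted stand-off pose.

```bash
cat >> h.py <<'E'
def tgt(yaw,tilt,p):
    "tool tilted by tilt (deg) towards +y turned by yaw; x axis up"
    c,s=np.cos(np.radians(tilt)),np.sin(np.radians(tilt))
    T=np.eye(4);T[:3,:3]=R.from_euler("z",yaw,degrees=True).as_matrix()@np.array([[0,1,0],[c,0,s],[s,0,-c]]);T[:3,3]=p;return T
def plan(A,way):
    "way: list of (T, ncalls)"
    for B,n in way:
        w=R.from_matrix(A[:3,:3].T@B[:3,:3]).as_rotvec()
        P=A
        for i in range(1,n+1):
            Q=np.eye(4);Q[:3,3]=A[:3,3]+(B[:3,3]-A[:3,3])*i/n;Q[:3,:3]=A[:3,:3]@R.from_rotvec(w*i/n).as_matrix()
            D=np.linalg.inv(P)@Q;print(np.round(D[:3,3]/.08,3).tolist(),np.round(R.from_matrix(D[:3,:3]).as_rotvec()/np.radians(45),3).tolist(),"->",Q[:3,3].round(3));P=Q
        A=B
E
python3 - <<'E'
from h import *
print(onz("top",(438.7,260.5),.061))
o=manip.get_obs()
plan(pose(o),[(tgt(0,25,[.38,.2,.25]),4),(tgt(8,45,[.40,-.15,.25]),4),(tgt(8,50,[.475,-.45,.20]),3)])
E
```

```text
[ 0.47112692 -0.34287207  0.061     ]
[-0.994, -1.051, -0.059] [-0.092, 0.118, 0.413] -> [0.212 0.504 0.236]
[-1.263, -0.671, -0.228] [-0.092, 0.118, 0.413] -> [0.268 0.403 0.24 ]
[-1.38, -0.216, -0.384] [-0.092, 0.118, 0.413] -> [0.324 0.301 0.245]
[-1.331, 0.26, -0.51] [-0.092, 0.118, 0.413] -> [0.38 0.2  0.25]
[-0.991, 0.063, -0.462] [0.026, 0.111, -0.037] -> [0.385 0.113 0.25 ]
[-0.948, 0.024, -0.548] [0.026, 0.111, -0.037] -> [0.39  0.025 0.25 ]
[-0.897, -0.014, -0.628] [0.026, 0.111, -0.037] -> [ 0.395 -0.062  0.25 ]
[-0.838, -0.052, -0.703] [0.026, 0.111, -0.037] -> [ 0.4  -0.15  0.25]
[-1.053, 0.135, -0.759] [0.0, 0.037, -0.0] -> [ 0.425 -0.25   0.233]
[-1.031, 0.135, -0.789] [0.0, 0.037, -0.0] -> [ 0.45  -0.35   0.217]
[-1.007, 0.135, -0.819] [0.0, 0.037, -0.0] -> [ 0.475 -0.45   0.2  ]
```

Run:
```python
from h import *
o=manip.get_obs()
plan(pose(o),[(tgt(0,25,[.38,.2,.25]),6),(tgt(8,45,[.40,-.15,.25]),4),(tgt(8,50,[.475,-.45,.20]),4)])
```

```text
[-0.663, -0.701, -0.039] [-0.061, 0.079, 0.275] -> [0.193 0.538 0.234]
[-0.793, -0.539, -0.115] [-0.061, 0.079, 0.275] -> [0.23  0.47  0.237]
[-0.88, -0.35, -0.188] [-0.061, 0.079, 0.275] -> [0.268 0.403 0.24 ]
[-0.92, -0.144, -0.256] [-0.061, 0.079, 0.275] -> [0.305 0.335 0.244]
[-0.91, 0.068, -0.315] [-0.061, 0.079, 0.275] -> [0.343 0.268 0.247]
[-0.852, 0.276, -0.361] [-0.061, 0.079, 0.275] -> [0.38 0.2  0.25]
[-0.991, 0.063, -0.462] [0.026, 0.111, -0.037] -> [0.385 0.113 0.25 ]
[-0.948, 0.024, -0.548] [0.026, 0.111, -0.037] -> [0.39  0.025 0.25 ]
[-0.897, -0.014, -0.628] [0.026, 0.111, -0.037] -> [ 0.395 -0.062  0.25 ]
[-0.838, -0.052, -0.703] [0.026, 0.111, -0.037] -> [ 0.4  -0.15  0.25]
[-0.79, 0.102, -0.569] [0.0, 0.028, -0.0] -> [ 0.419 -0.225  0.238]
[-0.777, 0.102, -0.586] [0.0, 0.028, -0.0] -> [ 0.438 -0.3    0.225]
[-0.764, 0.102, -0.603] [0.0, 0.028, -0.0] -> [ 0.456 -0.375  0.213]
[-0.751, 0.102, -0.619] [0.0, 0.028, 0.0] -> [ 0.475 -0.45   0.2  ]
```

```bash
python3 -m inch '[[[-0.07,-0.07,0],[-0.01,0.01,0.03]],[[-0.13,-0.14,-0.01],[-0.01,0.02,0.06]],[[-0.2,-0.21,-0.01],[-0.02,0.02,0.08]],[[-0.27,-0.28,-0.02],[-0.02,0.03,0.11]],[[-0.33,-0.35,-0.02],[-0.03,0.04,0.14]],[[-0.4,-0.42,-0.02],[-0.04,0.05,0.17]],[[-0.46,-0.49,-0.03],[-0.04,0.06,0.19]],[[-0.53,-0.56,-0.03],[-0.05,0.06,0.22]],[[-0.6,-0.63,-0.04],[-0.05,0.07,0.25]],[[-0.66,-0.7,-0.04],[-0.06,0.08,0.28]]]' 0.4 40
python3 -m inch '[[[-0.08,-0.05,-0.01],[-0.01,0.01,0.03]],[[-0.16,-0.11,-0.02],[-0.01,0.02,0.06]],[[-0.24,-0.16,-0.03],[-0.02,0.02,0.08]],[[-0.32,-0.22,-0.05],[-0.02,0.03,0.11]],[[-0.4,-0.27,-0.06],[-0.03,0.04,0.14]],[[-0.48,-0.32,-0.07],[-0.04,0.05,0.17]],[[-0.55,-0.38,-0.08],[-0.04,0.06,0.19]],[[-0.63,-0.43,-0.09],[-0.05,0.06,0.22]],[[-0.71,-0.49,-0.1],[-0.05,0.07,0.25]],[[-0.79,-0.54,-0.11],[-0.06,0.08,0.28]]]'
python3 -m inch '[[[-0.09,-0.03,-0.02],[-0.01,0.01,0.03]],[[-0.18,-0.07,-0.04],[-0.01,0.02,0.06]],[[-0.26,-0.1,-0.06],[-0.02,0.02,0.08]],[[-0.35,-0.14,-0.08],[-0.02,0.03,0.11]],[[-0.44,-0.17,-0.1],[-0.03,0.04,0.14]],[[-0.53,-0.21,-0.11],[-0.04,0.05,0.17]],[[-0.62,-0.24,-0.13],[-0.04,0.06,0.19]],[[-0.7,-0.28,-0.15],[-0.05,0.06,0.22]],[[-0.79,-0.31,-0.17],[-0.05,0.07,0.25]],[[-0.88,-0.35,-0.19],[-0.06,0.08,0.28]]]'
python3 -m inch '[[[-0.09,-0.01,-0.03],[-0.01,0.01,0.03]],[[-0.18,-0.03,-0.05],[-0.01,0.02,0.06]],[[-0.28,-0.04,-0.08],[-0.02,0.02,0.08]],[[-0.37,-0.06,-0.1],[-0.02,0.03,0.11]],[[-0.46,-0.07,-0.13],[-0.03,0.04,0.14]],[[-0.55,-0.09,-0.15],[-0.04,0.05,0.17]],[[-0.64,-0.1,-0.18],[-0.04,0.06,0.19]],[[-0.74,-0.11,-0.21],[-0.05,0.06,0.22]],[[-0.83,-0.13,-0.23],[-0.05,0.07,0.25]],[[-0.92,-0.14,-0.26],[-0.06,0.08,0.28]]]'
python3 -m inch '[[[-0.09,0.01,-0.03],[-0.01,0.01,0.03]],[[-0.18,0.01,-0.06],[-0.01,0.02,0.06]],[[-0.27,0.02,-0.1],[-0.02,0.02,0.08]],[[-0.36,0.03,-0.13],[-0.02,0.03,0.11]],[[-0.45,0.03,-0.16],[-0.03,0.04,0.14]],[[-0.55,0.04,-0.19],[-0.04,0.05,0.17]],[[-0.64,0.05,-0.22],[-0.04,0.06,0.19]],[[-0.73,0.06,-0.25],[-0.05,0.06,0.22]],[[-0.82,0.06,-0.28],[-0.05,0.07,0.25]],[[-0.91,0.07,-0.32],[-0.06,0.08,0.28]]]'
python3 -m inch '[[[-0.09,0.03,-0.04],[-0.01,0.01,0.03]],[[-0.17,0.06,-0.07],[-0.01,0.02,0.06]],[[-0.26,0.08,-0.11],[-0.02,0.02,0.08]],[[-0.34,0.11,-0.14],[-0.02,0.03,0.11]],[[-0.43,0.14,-0.18],[-0.03,0.04,0.14]],[[-0.51,0.17,-0.22],[-0.04,0.05,0.17]],[[-0.6,0.19,-0.25],[-0.04,0.06,0.19]],[[-0.68,0.22,-0.29],[-0.05,0.06,0.22]],[[-0.77,0.25,-0.32],[-0.05,0.07,0.25]],[[-0.85,0.28,-0.36],[-0.06,0.08,0.28]]]'
python3 - <<'E'
from h import *
o=manip.get_obs();print(np.round(o["joint_pos"],2))
plan(pose(o),[(tgt(8,45,[.40,-.15,.25]),4),(tgt(8,50,[.475,-.45,.20]),4)])
E
```

```text
clock: 1.15
position: [0.1932, 0.5375, 0.2346]
ee_rot: [0.234, 0.971, 0.028, -0.028]
ft_force: [0.8, -0.9, 0.3]
grip_width: 0.401
grasp_force: 0.0
clock: 2.15
position: [0.23, 0.4698, 0.2373]
ee_rot: [0.339, 0.937, 0.054, -0.056]
ft_force: [0.2, 0.8, 1.5]
grip_width: 0.4
grasp_force: 0.0
clock: 3.15
position: [0.267, 0.4021, 0.2407]
ee_rot: [0.439, 0.891, 0.081, -0.083]
ft_force: [0.2, -0.6, -0.0]
grip_width: 0.397
grasp_force: 0.0
clock: 4.15
position: [0.304, 0.3342, 0.244]
ee_rot: [0.534, 0.832, 0.105, -0.109]
ft_force: [-0.8, 0.5, 0.8]
grip_width: 0.399
grasp_force: 0.0
clock: 5.15
position: [0.3406, 0.2662, 0.2473]
ee_rot: [0.62, 0.762, 0.129, -0.133]
ft_force: [-0.3, -0.9, -0.4]
grip_width: 0.399
grasp_force: 0.0
clock: 6.15
position: [0.3772, 0.1982, 0.2502]
ee_rot: [0.699, 0.681, 0.151, -0.156]
ft_force: [0.0, 0.1, -0.1]
grip_width: 0.397
grasp_force: 0.0
[-0.79 -0.27  0.45  2.08 -0.32  1.18 -0.26]
[-0.984, 0.096, -0.461] [0.027, 0.11, -0.045] -> [0.383 0.111 0.25 ]
[-0.943, 0.051, -0.546] [0.027, 0.11, -0.045] -> [0.389 0.024 0.25 ]
[-0.893, 0.007, -0.626] [0.027, 0.11, -0.045] -> [ 0.394 -0.063  0.25 ]
[-0.835, -0.037, -0.7] [0.027, 0.11, -0.045] -> [ 0.4  -0.15  0.25]
[-0.79, 0.102, -0.569] [0.0, 0.028, -0.0] -> [ 0.419 -0.225  0.238]
[-0.777, 0.102, -0.586] [0.0, 0.028, -0.0] -> [ 0.438 -0.3    0.225]
[-0.764, 0.102, -0.603] [0.0, 0.028, -0.0] -> [ 0.456 -0.375  0.213]
[-0.751, 0.102, -0.619] [0.0, 0.028, 0.0] -> [ 0.475 -0.45   0.2  ]
```

```bash
python3 -m inch '[[[-0.1,0.01,-0.05],[0,0.01,0]],[[-0.2,0.02,-0.09],[0.01,0.02,-0.01]],[[-0.3,0.03,-0.14],[0.01,0.03,-0.01]],[[-0.39,0.04,-0.18],[0.01,0.04,-0.02]],[[-0.49,0.05,-0.23],[0.01,0.05,-0.02]],[[-0.59,0.06,-0.28],[0.02,0.07,-0.03]],[[-0.69,0.07,-0.32],[0.02,0.08,-0.03]],[[-0.79,0.08,-0.37],[0.02,0.09,-0.04]],[[-0.88,0.09,-0.41],[0.02,0.1,-0.04]],[[-0.98,0.1,-0.46],[0.03,0.11,-0.05]]]'
python3 -m inch '[[[-0.09,0.01,-0.05],[0,0.01,0]],[[-0.19,0.02,-0.11],[0.01,0.02,-0.01]],[[-0.28,0.03,-0.16],[0.01,0.03,-0.01]],[[-0.38,0.04,-0.22],[0.01,0.04,-0.02]],[[-0.47,0.04,-0.27],[0.01,0.05,-0.02]],[[-0.56,0.04,-0.33],[0.02,0.07,-0.03]],[[-0.66,0.05,-0.38],[0.02,0.08,-0.03]],[[-0.75,0.05,-0.44],[0.02,0.09,-0.04]],[[-0.85,0.05,-0.49],[0.02,0.1,-0.04]],[[-0.94,0.05,-0.55],[0.03,0.11,-0.05]]]'
python3 -m inch '[[[-0.09,0,-0.06],[0,0.01,0]],[[-0.18,0,-0.13],[0.01,0.02,-0.01]],[[-0.27,0,-0.19],[0.01,0.03,-0.01]],[[-0.36,0,-0.25],[0.01,0.04,-0.02]],[[-0.45,0,-0.31],[0.01,0.05,-0.02]],[[-0.54,0,-0.38],[0.02,0.07,-0.03]],[[-0.62,0,-0.44],[0.02,0.08,-0.03]],[[-0.71,0,-0.5],[0.02,0.09,-0.04]],[[-0.8,0.01,-0.56],[0.02,0.1,-0.04]],[[-0.89,0.01,-0.63],[0.03,0.11,-0.05]]]'
python3 -m inch '[[[-0.08,0,-0.07],[0,0.01,0]],[[-0.17,0,-0.14],[0.01,0.02,-0.01]],[[-0.25,0,-0.21],[0.01,0.03,-0.01]],[[-0.33,0,-0.28],[0.01,0.04,-0.02]],[[-0.42,0,-0.35],[0.01,0.05,-0.02]],[[-0.5,0,-0.42],[0.02,0.07,-0.03]],[[-0.59,0,-0.49],[0.02,0.08,-0.03]],[[-0.67,0,-0.56],[0.02,0.09,-0.04]],[[-0.75,0,-0.63],[0.02,0.1,-0.04]],[[-0.84,0,-0.7],[0.03,0.11,-0.05]]]'
python3 - <<'E'
from h import *
o=manip.get_obs();print(np.round(o["joint_pos"],2))
plan(pose(o),[(tgt(8,50,[.47,-.45,.20]),4)])
E
```

```text
clock: 7.15
position: [0.383, 0.1114, 0.2503]
ee_rot: [0.676, 0.69, 0.176, -0.191]
ft_force: [-0.9, 0.3, -0.5]
grip_width: 0.404
grasp_force: 0.0
clock: 8.15
position: [0.3891, 0.0243, 0.2507]
ee_rot: [0.652, 0.696, 0.201, -0.225]
ft_force: [0.5, -0.2, 0.6]
grip_width: 0.396
grasp_force: 0.0
clock: 9.15
position: [0.3962, -0.0624, 0.251]
ee_rot: [0.626, 0.701, 0.225, -0.258]
ft_force: [-0.0, -0.4, 0.1]
grip_width: 0.399
grasp_force: 0.0
clock: 10.15
position: [0.4063, -0.1494, 0.2507]
ee_rot: [0.599, 0.704, 0.248, -0.291]
ft_force: [0.4, 0.5, 0.1]
grip_width: 0.402
grasp_force: 0.0
[-0.16  0.49  1.05  1.7  -0.76  1.94  1.16]
[-0.791, 0.046, -0.566] [-0.005, 0.028, 0.005] -> [ 0.422 -0.225  0.238]
[-0.778, 0.051, -0.583] [-0.005, 0.028, 0.005] -> [ 0.438 -0.3    0.225]
[-0.765, 0.056, -0.599] [-0.005, 0.028, 0.005] -> [ 0.454 -0.375  0.213]
[-0.751, 0.061, -0.616] [-0.005, 0.028, 0.005] -> [ 0.47 -0.45  0.2 ]
```

```bash
python3 -m inch '[[[-0.08,0,-0.06],[0,0,0]],[[-0.16,0.01,-0.11],[0,0.01,0]],[[-0.24,0.01,-0.17],[0,0.01,0]],[[-0.32,0.02,-0.23],[0,0.01,0]],[[-0.4,0.02,-0.28],[0,0.01,0]],[[-0.47,0.03,-0.34],[0,0.02,0]],[[-0.55,0.03,-0.4],[0,0.02,0]],[[-0.63,0.04,-0.45],[0,0.02,0]],[[-0.71,0.04,-0.51],[0,0.02,0]],[[-0.79,0.05,-0.57],[0,0.03,0]]]'
python3 -m inch '[[[-0.08,0,-0.06],[0,0,0]],[[-0.16,0.01,-0.12],[0,0.01,0]],[[-0.23,0.01,-0.18],[0,0.01,0]],[[-0.31,0.02,-0.24],[0,0.01,0]],[[-0.39,0.02,-0.29],[0,0.01,0]],[[-0.47,0.03,-0.35],[0,0.02,0]],[[-0.55,0.03,-0.41],[0,0.02,0]],[[-0.62,0.04,-0.47],[0,0.02,0]],[[-0.7,0.04,-0.53],[0,0.02,0]],[[-0.78,0.05,-0.58],[0,0.03,0]]]'
python3 -m inch '[[[-0.08,0.01,-0.06],[0,0,0]],[[-0.15,0.01,-0.12],[0,0.01,0]],[[-0.23,0.02,-0.18],[0,0.01,0]],[[-0.31,0.02,-0.24],[0,0.01,0]],[[-0.38,0.03,-0.3],[0,0.01,0]],[[-0.46,0.03,-0.36],[0,0.02,0]],[[-0.53,0.04,-0.42],[0,0.02,0]],[[-0.61,0.05,-0.48],[0,0.02,0]],[[-0.69,0.05,-0.54],[0,0.02,0]],[[-0.76,0.06,-0.6],[0,0.03,0]]]'
python3 - <<'E'
from h import *
o=manip.get_obs();print(np.round(o["joint_pos"],2));plan(pose(o),[(tgt(8,50,[.47,-.45,.20]),1)])
im=manip.camera("wrist");cv2.imwrite("pics/w1.png",im[:,:,::-1]);np.save("w1.npy",pose(o))
E
```

```text
clock: 11.15
position: [0.4228, -0.2247, 0.2384]
ee_rot: [0.595, 0.701, 0.255, -0.299]
ft_force: [-0.5, 0.6, -0.0]
grip_width: 0.403
grasp_force: 0.0
clock: 12.15
position: [0.4391, -0.2998, 0.2255]
ee_rot: [0.593, 0.697, 0.262, -0.307]
ft_force: [0.8, -0.9, -0.6]
grip_width: 0.398
grasp_force: 0.0
clock: 13.15
position: [0.4561, -0.3744, 0.2127]
ee_rot: [0.589, 0.693, 0.269, -0.315]
ft_force: [0.1, -0.0, -1.2]
grip_width: 0.395
grasp_force: 0.0
[ 0.76  0.82  0.16  1.02 -0.55  2.06  1.02]
[-0.751, 0.019, -0.62] [-0.02, 0.023, 0.019] -> [ 0.47 -0.45  0.2 ]
```

View pics/w1.png

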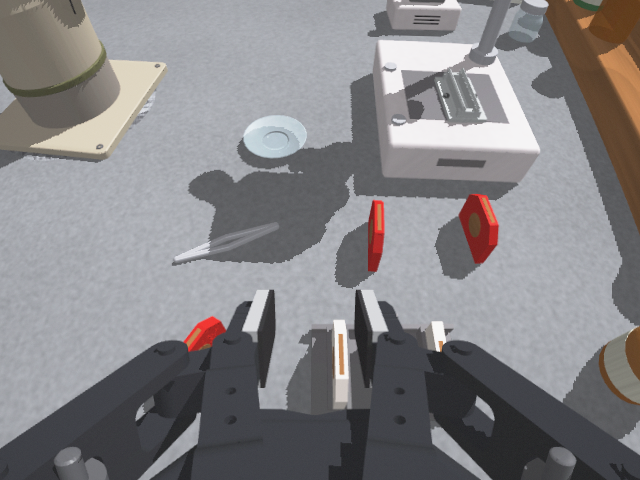

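The view looks forward past the fingers. The cut-corner section is between them, its top face around column 340 in rows 320–405. The scope base is at (375–535, 40–180) with the holder at about (460,95), and red look-alikes are at (376,235) and (478,228). Next I'll magnify.

Run:
```python
from h import *
im=cv2.imread("pics/w1.png")
a=cv2.resize(im[310:420,300:373],(398,600),interpolation=cv2.INTER_CUBIC)
b=cv2.resize(im[60:140,420:500],(400,400),interpolation=cv2.INTER_CUBIC)
c=cv2.resize(im[30:190,365:545],(400,200))
cv2.imwrite("pics/w1c.png",np.hstack([a,np.vstack([b,c])]))
```

```text
(no output)
```

View pics/w1c.png

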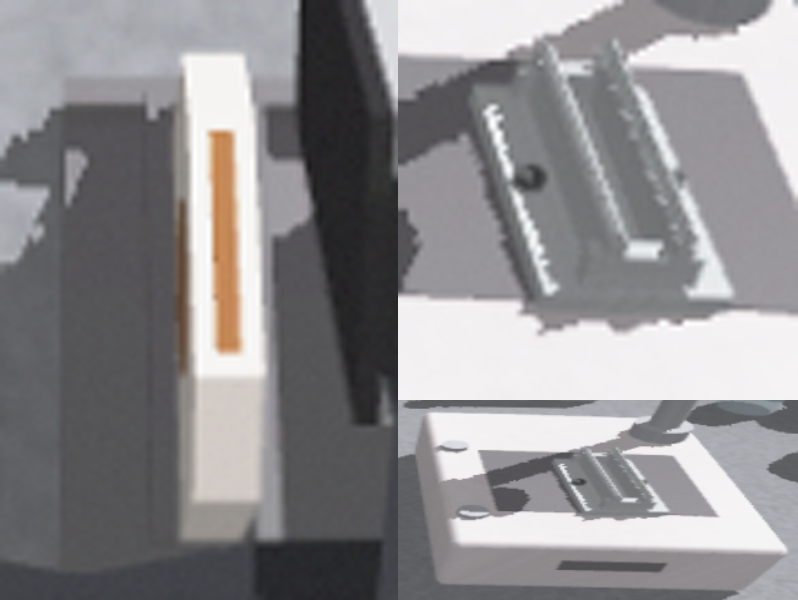

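Run:
```python
from h import *
T=np.load("w1.npy");o={"ee_rot":R.from_matrix(T[:3,:3]).as_quat(),"position":T[:3,3]}
A=lambda u,v:(300+u/5.452,310+v/5.4545)
B=lambda u,v:(420+(u-400)/5,60+v/5)
for n,p in dict(label=(228,242),lf=(222,131),ln=(230,353),topnearL=(190,377),topnearR=(262,377),farL=(182,54),farR=(240,54)).items(): print(n,onz("wrist",A(*p),.061,o).round(4))
for n,p in dict(botL=(180,540),botR=(250,540)).items(): print(n,onz("wrist",A(*p),.024,o).round(4))
for n,p in dict(LN=(540,298),RN=(733,296),RF=(645,85),LF=(475,92)).items(): print(n,onz("wrist",B(*p),.066,o).round(4))
for n,p in dict(wLF=(545,45),wLN=(628,243),wRF=(612,42),wRN=(692,262),stop=(645,248)).items(): print(n,onz("wrist",B(*p),.0815,o).round(4))
C=lambda u,v:(365+(u-400)*180/400,30+(v-400)*.8)
for n,p in dict(BnL=(455,547),BnR=(785,550),BfL=(420,415)).items(): print(n,onz("wrist",C(*p),.06,o).round(4))
```

```text
label [ 0.4748 -0.3494  0.061 ]
lf [ 0.4718 -0.3324  0.061 ]
ln [ 0.4771 -0.3656  0.061 ]
topnearL [ 0.4718 -0.3699  0.061 ]
topnearR [ 0.4822 -0.3682  0.061 ]
farL [ 0.464 -0.321  0.061]
farR [ 0.473  -0.3195  0.061 ]
botL [ 0.4744 -0.3869  0.024 ]
botR [ 0.4853 -0.3852  0.024 ]
LN [ 0.5716 -0.0406  0.066 ]
RN [ 0.6213 -0.0299  0.066 ]
RF [0.6068 0.0616 0.066 ]
LF [0.5581 0.0476 0.066 ]
wLF [0.5733 0.0491 0.0815]
wLN [ 0.589  -0.0356  0.0815]
wRF [0.592  0.0547 0.0815]
wRN [ 0.6043 -0.04    0.0815]
stop [ 0.5931 -0.0368  0.0815]
BnL [ 0.5017 -0.0983  0.06  ]
BnR [ 0.6831 -0.0682  0.06  ]
BfL [0.4673 0.1413 0.06  ]
```

Run:
```python
from h import *
plan(pose(manip.get_obs()),[(tgt(9,45,[.4735,-.3444,.11]),2),(tgt(9,45,[.4735,-.3444,.0378]),1)])
```

```text
[-0.367, 0.141, 0.551] [-0.001, -0.044, 0.001] -> [ 0.465 -0.36   0.161]
[-0.348, 0.141, 0.563] [-0.001, -0.044, 0.001] -> [ 0.474 -0.344  0.11 ]
[-0.638, -0.0, 0.638] [-0.0, 0.0, -0.0] -> [ 0.474 -0.344  0.038]
```

```bash
python3 -m inch '[[[-0.04,0.02,0.06],[0,0,0]],[[-0.07,0.03,0.11],[0,-0.01,0]],[[-0.11,0.05,0.17],[0,-0.01,0]],[[-0.15,0.06,0.22],[0,-0.02,0]],[[-0.18,0.07,0.28],[0,-0.02,0]],[[-0.22,0.09,0.33],[0,-0.03,0]],[[-0.26,0.1,0.39],[0,-0.03,0]],[[-0.29,0.11,0.44],[0,-0.04,0]],[[-0.33,0.13,0.5],[0,-0.04,0]],[[-0.37,0.14,0.55],[0,-0.044,0]]]'
python3 -m inch '[[[-0.04,0.02,0.06],[0,0,0]],[[-0.07,0.03,0.11],[0,-0.01,0]],[[-0.11,0.05,0.17],[0,-0.01,0]],[[-0.14,0.06,0.23],[0,-0.02,0]],[[-0.17,0.07,0.28],[0,-0.02,0]],[[-0.21,0.09,0.34],[0,-0.03,0]],[[-0.24,0.1,0.39],[0,-0.03,0]],[[-0.28,0.11,0.45],[0,-0.04,0]],[[-0.31,0.13,0.51],[0,-0.04,0]],[[-0.35,0.14,0.56],[0,-0.044,0]]]'
python3 - <<'E'
from h import *
o=manip.get_obs();print(np.round(o["joint_pos"],2));plan(pose(o),[(tgt(9,45,[.4735,-.3444,.0378]),1)])
im=manip.camera("wrist");np.save("w2.npy",pose(o))
cv2.imwrite("pics/w2.png",im[:,:,::-1])
E
```

```text
clock: 14.2
position: [0.465, -0.3582, 0.1611]
ee_rot: [0.594, 0.699, 0.259, -0.304]
ft_force: [-0.7, -0.0, -0.1]
grip_width: 0.4
grasp_force: 0.0
clock: 15.2
position: [0.4739, -0.3428, 0.1102]
ee_rot: [0.598, 0.704, 0.249, -0.291]
ft_force: [0.1, -0.3, -0.4]
grip_width: 0.402
grasp_force: 0.0
[ 0.7   0.83  0.16  1.19 -0.52  1.82  1.06]
[-0.654, -0.01, 0.626] [-0.003, -0.001, 0.005] -> [ 0.474 -0.344  0.038]
```

View pics/w2.png

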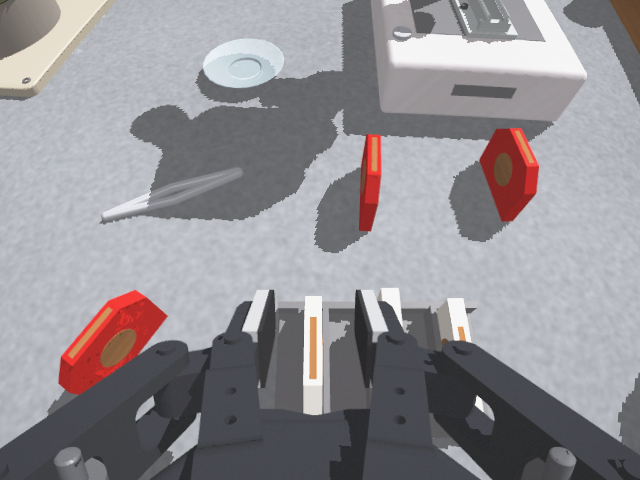

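The section is centred between the fingers at column 313 (fingers at 265 and 360), so I'll descend and grip.

```bash
python3 -m inch '[[[-0.08,0,0.08],[0,0,0]],[[-0.15,0,0.15],[0,0,0]],[[-0.23,0,0.22],[0,0,0]],[[-0.3,0,0.29],[0,0,0]],[[-0.38,0,0.36],[0,0,0]],[[-0.45,-0.01,0.43],[0,0,0]],[[-0.52,-0.01,0.5],[0,0,0]],[[-0.58,-0.01,0.56],[0,0,0]],[[-0.63,-0.01,0.6],[0,0,0]],[[-0.65,-0.01,0.63],[0,0,0]]]' 0.32
python3 -m inch '[[[0,0,0],[0,0,0]],[[0,0,0],[0,0,0]],[[0,0,0],[0,0,0]],[[0,0,0],[0,0,0]],[[0,0,0],[0,0,0]],[[0,0,0],[0,0,0]],[[0,0,0],[0,0,0]],[[0,0,0],[0,0,0]],[[0,0,0],[0,0,0]],[[0,0,0],[0,0,0]]]' 0 40
python3 - <<'E'
from h import *
o=manip.get_obs();print(np.round(o["joint_pos"],2),pose(o).round(4))
E
```

```text
clock: 16.25
position: [0.4731, -0.3443, 0.0376]
ee_rot: [0.598, 0.704, 0.249, -0.292]
ft_force: [0.6, 0.5, 0.2]
grip_width: 0.319
grasp_force: 0.0
clock: 17.25
position: [0.4733, -0.3442, 0.0382]
ee_rot: [0.598, 0.704, 0.249, -0.291]
ft_force: [-0.1, -0.1, -0.5]
grip_width: 0.107
grasp_force: 41.5
[ 0.7   0.92  0.15  1.2  -0.52  1.73  1.11] [[-0.1142  0.987  -0.1128  0.4733]
 [ 0.6973  0.1605  0.6986 -0.3442]
 [ 0.7076  0.0012 -0.7066  0.0382]
 [ 0.      0.      0.      1.    ]]
```

```bash
python3 -m inch '[[[0.08,0,-0.08],[0,0,0]],[[0.16,0,-0.16],[0,0,0]],[[0.24,0,-0.24],[0,0,0]],[[0.32,0,-0.32],[0,0,0]],[[0.4,0,-0.4],[0,0,0]],[[0.48,0,-0.48],[0,0,0]],[[0.56,0,-0.56],[0,0,0]],[[0.64,0,-0.64],[0,0,0]],[[0.72,0,-0.72],[0,0,0]],[[0.8,0,-0.8],[0,0,0]]]'
python3 - <<'E'
from h import *
o=manip.get_obs();print(np.round(o["joint_pos"],2));plan(pose(o),[(tgt(9.2,45,[.5998,-.055,.189]),3)])
E
```

```text
clock: 18.25
position: [0.4731, -0.3444, 0.1294]
ee_rot: [0.598, 0.704, 0.249, -0.291]
ft_force: [0.1, -0.2, -1.1]
grip_width: 0.11
grasp_force: 41.5
[ 0.7   0.82  0.16  1.17 -0.52  1.84  1.05]
[0.956, 0.715, 0.607] [0.0, -0.0, 0.0] -> [ 0.515 -0.248  0.149]
[0.957, 0.714, 0.607] [0.0, -0.0, 0.0] -> [ 0.558 -0.151  0.169]
[0.957, 0.714, 0.607] [0.0, -0.0, 0.0] -> [ 0.6   -0.055  0.189]
```

```bash
python3 -m inch '[[[0.1,0.07,0.06],[0,0,0]],[[0.19,0.14,0.12],[0,0,0]],[[0.29,0.21,0.18],[0,0,0]],[[0.38,0.29,0.24],[0,0,0]],[[0.48,0.36,0.3],[0,0,0]],[[0.57,0.43,0.36],[0,0,0]],[[0.67,0.5,0.42],[0,0,0]],[[0.77,0.57,0.49],[0,0,0]],[[0.86,0.64,0.55],[0,0,0]],[[0.96,0.71,0.61],[0,0,0]]]'
python3 -m inch '[[[0.1,0.07,0.06],[0,0,0]],[[0.19,0.14,0.12],[0,0,0]],[[0.29,0.21,0.18],[0,0,0]],[[0.38,0.29,0.24],[0,0,0]],[[0.48,0.36,0.3],[0,0,0]],[[0.57,0.43,0.36],[0,0,0]],[[0.67,0.5,0.42],[0,0,0]],[[0.77,0.57,0.49],[0,0,0]],[[0.86,0.64,0.55],[0,0,0]],[[0.96,0.71,0.61],[0,0,0]]]'
python3 - <<'E'
from h import *
o=manip.get_obs();print(np.round(o["joint_pos"],2));plan(pose(o),[(tgt(9.2,45,[.5998,-.055,.189]),1)])
im=manip.camera("wrist");np.save("w3.npy",pose(o))
cv2.imwrite("pics/w3.png",im[:,:,::-1])
E
```

```text
clock: 19.25
position: [0.5152, -0.2468, 0.1487]
ee_rot: [0.598, 0.704, 0.249, -0.291]
ft_force: [0.6, 0.1, -0.9]
grip_width: 0.111
grasp_force: 41.5
clock: 20.25
position: [0.557, -0.15, 0.1686]
ee_rot: [0.598, 0.704, 0.249, -0.291]
ft_force: [-0.1, 0.4, -0.3]
grip_width: 0.11
grasp_force: 41.5
[ 0.46  0.64  0.08  1.38 -0.62  1.69  0.81]
[0.948, 0.719, 0.59] [0.0, -0.001, 0.001] -> [ 0.6   -0.055  0.189]
```

View pics/w3.png

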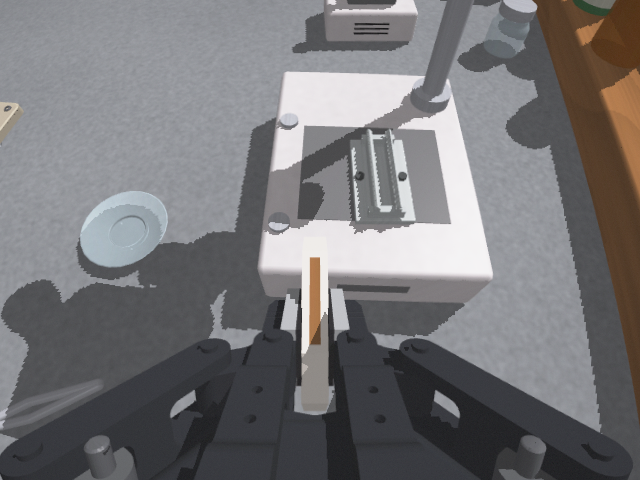

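The holder is at about (382,178) with its slot along image vertical. The held section's top label is at (315,300), upright between the fingers. One crop for precise corners:

Run:
```python
from h import *
im=cv2.imread("pics/w3.png")
a=cv2.resize(im[120:230,335:430],(518,600),interpolation=cv2.INTER_CUBIC)
b=cv2.resize(im[232:415,285:345],(197,600),interpolation=cv2.INTER_CUBIC)
cv2.imwrite("pics/w3c.png",np.hstack([a,b]))
```

```text
(no output)
```

View pics/w3c.png

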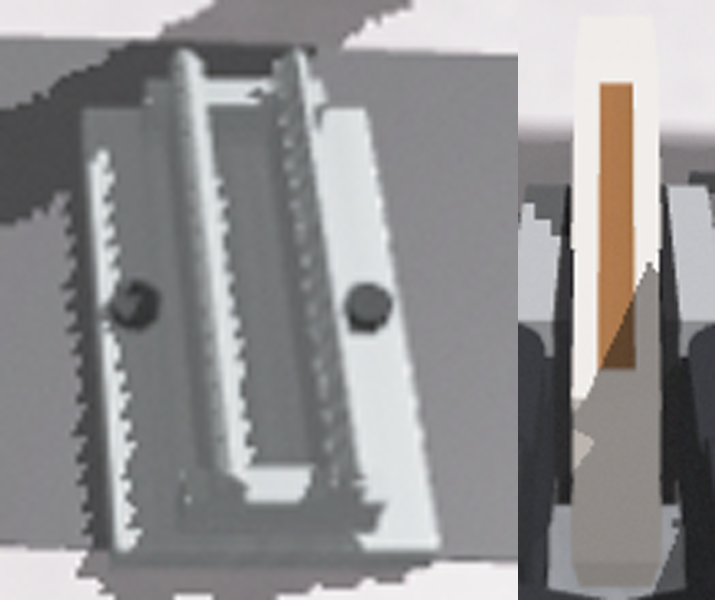

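Run:
```python
from h import *
T=np.load("w3.npy");o={"ee_rot":R.from_matrix(T[:3,:3]).as_quat(),"position":T[:3,3]}
A=lambda u,v:(335+u/5.4545,120+v/5.4545)
B=lambda u,v:(285+(u-518)/3.2833,232+v/3.2787)
def g(z,**k):
    r={n:onz("wrist",A(*p),z,o) for n,p in k.items()}
    for n,p in r.items(): print(n,p.round(4))
    print(" mean",np.mean(list(r.values()),0).round(4));return r
f=g(.066,NL=(115,550),NR=(440,548),FR=(367,110),FL=(85,108))
print([np.linalg.norm(f[a]-f[b]).round(4) for a,b in(("NL","NR"),("FL","FR"),("NL","FL"),("NR","FR"))],
 [np.degrees(np.arctan2(*(f[b]-f[a])[[1,0]])).round(2) for a,b in(("NL","NR"),("FL","FR"),("NL","FL"),("NR","FR"))])
g(.066,sL=(133,305),sR=(368,306)); g(.075,near=(275,467),far=(245,102));g(.0815,lf=(190,55),rf=(297,55),ln=(243,490),rn=(372,500))
zt=T[2,3]+.0228
L=[onz("wrist",B(*p),zt,o) for p in((617,82),(617,368))];c=np.mean(L,0);print(c.round(4),L)
print("center minus TCP",(c-T[:3,3]).round(4), "in tool", (T[:3,:3].T@(c-T[:3,3])).round(4),"yaw tool",np.degrees(np.arctan2(T[1,1],T[0,1])))
```

```text
NL [ 0.5734 -0.0375  0.066 ]
NR [ 0.6221 -0.0291  0.066 ]
FR [0.6074 0.06   0.066 ]
FL [0.5588 0.052  0.066 ]
 mean [0.5904 0.0114 0.066 ]
[np.float64(0.0494), np.float64(0.0493), np.float64(0.0907), np.float64(0.0903)] [np.float64(9.81), np.float64(9.32), np.float64(99.25), np.float64(99.35)]
sL [0.5713 0.0098 0.066 ]
sR [0.6093 0.0161 0.066 ]
 mean [0.5903 0.0129 0.066 ]
near [ 0.5951 -0.0248  0.075 ]
far [0.5854 0.049  0.075 ]
 mean [0.5903 0.0121 0.075 ]
lf [0.5751 0.0515 0.0815]
rf [0.5928 0.0546 0.0815]
ln [ 0.59   -0.0343  0.0815]
rn [ 0.6086 -0.0329  0.0815]
 mean [0.5916 0.0097 0.0815]
[ 0.558  -0.1544  0.1914] [array([ 0.55522858, -0.13761382,  0.1914249 ]), array([ 0.56067904, -0.17125359,  0.1914249 ])]
center minus TCP [ 0.0009 -0.0044  0.0228] in tool [ 0.013   0.0002 -0.0193] yaw tool 9.232970254838795
```

Run:
```python
from h import *
o=manip.get_obs();plan(pose(o),[(tgt(9.35,45,[.6007,-.0535,.1909]),1),(tgt(9.35,45,[.5894,.0164,.1202]),2)])
```

```text
[0.951, 0.721, 0.575] [0.002, -0.002, 0.002] -> [ 0.601 -0.053  0.191]
[0.0, 0.001, 0.625] [0.0, -0.0, -0.0] -> [ 0.595 -0.019  0.156]
[0.0, 0.001, 0.625] [0.0, -0.0, -0.0] -> [0.589 0.016 0.12 ]
```

```bash
python3 -m inch '[[[0.1,0.07,0.06],[0,0,0]],[[0.19,0.14,0.12],[0,0,0]],[[0.29,0.21,0.17],[0,0,0]],[[0.38,0.29,0.23],[0,0,0]],[[0.48,0.36,0.29],[0,0,0]],[[0.57,0.43,0.35],[0,0,0]],[[0.67,0.5,0.4],[0,0,0]],[[0.76,0.58,0.46],[0,0,0]],[[0.86,0.65,0.52],[0,0,0]],[[0.95,0.72,0.575],[0.002,-0.002,0.002]]]'
python3 -m inch '[[[0,0,0.06],[0,0,0]],[[0,0,0.12],[0,0,0]],[[0,0,0.19],[0,0,0]],[[0,0,0.25],[0,0,0]],[[0,0,0.31],[0,0,0]],[[0,0,0.37],[0,0,0]],[[0,0,0.44],[0,0,0]],[[0,0,0.5],[0,0,0]],[[0,0,0.56],[0,0,0]],[[0,0,0.62],[0,0,0]]]'
python3 -m inch '[[[0,0,0.06],[0,0,0]],[[0,0,0.12],[0,0,0]],[[0,0,0.18],[0,0,0]],[[0,0,0.24],[0,0,0]],[[0,0,0.3],[0,0,0]],[[0,0,0.36],[0,0,0]],[[0,0,0.42],[0,0,0]],[[0,0,0.48],[0,0,0]],[[0,0,0.54],[0,0,0]],[[0,0,0.6],[0,0,0]]]'
python3 - <<'E'
from h import *
o=manip.get_obs();print(np.round(o["joint_pos"],2));plan(pose(o),[(tgt(9.35,45,[.5894,.0164,.1202]),1)])
im=manip.camera("wrist");np.save("w4.npy",pose(o))
cv2.imwrite("pics/w4.png",im[:,:,::-1])
E
```

```text
clock: 21.3
position: [0.6001, -0.0556, 0.1901]
ee_rot: [0.599, 0.704, 0.247, -0.292]
ft_force: [0.1, 0.4, -0.4]
grip_width: 0.107
grasp_force: 41.5
clock: 22.3
position: [0.594, -0.0216, 0.1545]
ee_rot: [0.599, 0.704, 0.247, -0.292]
ft_force: [0.7, 0.4, -1.6]
grip_width: 0.104
grasp_force: 41.5
clock: 23.3
position: [0.5886, 0.0118, 0.1205]
ee_rot: [0.599, 0.704, 0.247, -0.291]
ft_force: [-0.6, 0.2, -0.3]
grip_width: 0.109
grasp_force: 41.5
[ 0.28  0.6  -0.    1.54 -0.7   1.44  0.69]
[0.036, 0.019, 0.042] [0.001, 0.001, -0.003] -> [0.589 0.016 0.12 ]
```

```bash
python3 -m inch '[[[0.018,0.01,0.02],[0,0,0]],[[0.036,0.019,0.042],[0,0,-0.003]],[[0.036,0.019,0.042],[0,0,-0.003]],[[0.016,0.019,0.062],[0,0,-0.003]],[[-0.004,0.019,0.082],[0,0,-0.003]],[[-0.024,0.019,0.102],[0,0,-0.003]],[[-0.044,0.019,0.122],[0,0,-0.003]],[[-0.064,0.019,0.142],[0,0,-0.003]],[[-0.084,0.019,0.162],[0,0,-0.003]],[[-0.104,0.019,0.182],[0,0,-0.003]]]'
python3 - <<'E'
from h import *
o=manip.get_obs();print(o["ft_force"],o["torque"]);plan(pose(o),[(tgt(9.35,45,[.5894,.0164,.0982]),1)])
E
```

```text
clock: 24.35
position: [0.5894, 0.0162, 0.1044]
ee_rot: [0.598, 0.704, 0.248, -0.291]
ft_force: [0.2, 0.5, -0.2]
grip_width: 0.111
grasp_force: 41.5
[ 0.15818026  0.54147974 -0.2301299 ] [-0.82163363 -0.15967455 -0.05405961]
[-0.053, 0.001, 0.057] [0.001, 0.001, 0.0] -> [0.589 0.016 0.098]
```

```bash
python3 -m inch '[[[-0.01,0,0.01],[0,0,0]],[[-0.02,0,0.02],[0,0,0]],[[-0.03,0,0.03],[0,0,0]],[[-0.038,0,0.038],[0,0,0]],[[-0.044,0,0.044],[0,0,0]],[[-0.048,0,0.048],[0,0,0]],[[-0.052,0,0.052],[0,0,0]],[[-0.055,0,0.056],[0,0,0]],[[-0.055,0,0.056],[0,0,0]],[[-0.055,0,0.056],[0,0,0]]]'
python3 - <<'E'
from h import *
o=manip.get_obs();print(o["ft_force"],o["torque"],pose(o)[:3,3])
im=manip.camera("wrist")
im=cv2.cvtColor(im,cv2.COLOR_RGB2BGR);cv2.imwrite("pics/w5.png",im)
E
```

```text
clock: 25.35
position: [0.5894, 0.0162, 0.0984]
ee_rot: [0.598, 0.704, 0.248, -0.291]
ft_force: [0.3, -0.3, -0.6]
grip_width: 0.108
grasp_force: 41.5
[ 0.32892588 -0.29087434 -0.57157665] [-0.81625316 -0.09532221 -0.02421993] [0.58938212 0.01623075 0.09835493]
```

View pics/w5.png

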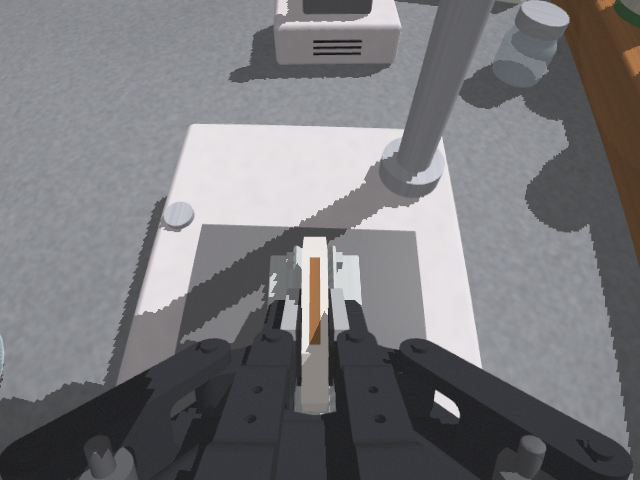

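The section is in the slot between the walls, with no contact force yet. I'll lower gently until the floor is felt.

```bash
python3 -m inch '[[[-0.003,0,0.003],[0,0,0]],[[-0.006,0,0.006],[0,0,0]],[[-0.009,0,0.009],[0,0,0]],[[-0.012,0,0.012],[0,0,0]],[[-0.015,0,0.015],[0,0,0]],[[-0.018,0,0.018],[0,0,0]],[[-0.018,0,0.018],[0,0,0]],[[-0.018,0,0.018],[0,0,0]],[[-0.018,0,0.018],[0,0,0]],[[-0.018,0,0.018],[0,0,0]]]'
```

```text
clock: 26.4
position: [0.5895, 0.0162, 0.098]
ee_rot: [0.598, 0.705, 0.248, -0.291]
ft_force: [-4.2, -3.8, 12.8]
grip_width: 0.114
grasp_force: 43.2
```

```bash
python3 -m inch '[[[0.008,0,-0.008],[0,0,0]],[[0.014,0,-0.014],[0,0,0]],[[0.014,0,-0.014],[0,0,0]],[[0.014,0,-0.014],[0,0,0]],[[0.014,0,-0.014],[0,0,0]],[[0.014,0,-0.014],[0,0,0]],[[0.014,0,-0.014],[0,0,0]],[[0.014,0,-0.014],[0,0,0]],[[0.014,0,-0.014],[0,0,0]],[[0.014,0,-0.014],[0,0,0]]]'
python3 -m inch '[[[0,0,0],[0,0,0]],[[0,0,0],[0,0,0]],[[0,0,0],[0,0,0]],[[0,0,0],[0,0,0]],[[0,0,0],[0,0,0]],[[0,0,0],[0,0,0]],[[0,0,0],[0,0,0]],[[0,0,0],[0,0,0]],[[0,0,0],[0,0,0]],[[0,0,0],[0,0,0]]]' 0.3
python3 -m inch '[[[0,0,-0.06],[0,0,0]],[[0,0,-0.14],[0,0,0]],[[0,0,-0.24],[0,0,0]],[[0,0,-0.34],[0,0,0]],[[0,0,-0.44],[0,0,0]],[[0,0,-0.54],[0,0,0]],[[0,0,-0.65],[0,0,0]],[[0,0,-0.76],[0,0,0]],[[0,0,-0.88],[0,0,0]],[[0,0,-1],[0,0,0]]]'
python3 - <<'E'
from h import *
o=manip.get_obs()
im=cv2.cvtColor(manip.camera("wrist"),cv2.COLOR_RGB2BGR);cv2.imwrite("pics/w6.png",im)
h=cv2.cvtColor(im,cv2.COLOR_BGR2HSV);m=cv2.inRange(h,(5,110,80),(20,255,255));m[:, :200]=0;m[:,450:]=0
n,_,st,ce=cv2.connectedComponentsWithStats(m)
for i in range(1,n):
    if st[i,4]>40: 
        x,y,w,hh,a=st[i];print(st[i],ce[i],onz("wrist",ce[i],.121,o).round(4),onz("wrist",(x+w/2,y),.121,o).round(4),onz("wrist",(x+w/2,y+hh),.121,o).round(4))
# lamp knob: dark blob, top & scene
for nm,roi in(("top",(140,200,180,280)),("scene",(440,200,540,290))):
    g=cv2.imread(f"pics/{nm}0.png");x0,y0,x1,y1=roi;mm=np.zeros(g.shape[:2],np.uint8);mm[y0:y1,x0:x1]=(g[y0:y1,x0:x1].max(2)<38)*255
    n,_,st,ce=cv2.connectedComponentsWithStats(mm)
    for i in range(1,n):
        if st[i,4]>15: print(nm,st[i],ce[i].round(1))
E
```

```text
clock: 27.4
position: [0.5895, 0.0162, 0.0981]
ee_rot: [0.598, 0.704, 0.248, -0.291]
ft_force: [-0.6, -1.8, 4.5]
grip_width: 0.114
grasp_force: 42.2
clock: 28.4
position: [0.5894, 0.0162, 0.0979]
ee_rot: [0.598, 0.704, 0.248, -0.291]
ft_force: [-0.1, 0.8, 0.1]
grip_width: 0.299
grasp_force: 0.0
clock: 29.4
position: [0.5986, -0.0402, 0.1551]
ee_rot: [0.598, 0.704, 0.248, -0.291]
ft_force: [-0.8, -1.0, -0.1]
grip_width: 0.302
grasp_force: 0.0
[312 216   6  50 300] [314.5 240.5] [0.5902 0.0108 0.121 ] [0.5878 0.0275 0.121 ] [ 0.5931 -0.0053  0.121 ]
top [157 232  10   9  59] [161.1 236.4]
scene [485 215   8   8  51] [488.3 218.2]
scene [440 230   8  19  99] [442.6 239.1]
```

Run:
```python
from h import *
c1,d1=ray("top",(161.1,236.4));c2,d2=ray("scene",(488.3,218.2))
A=np.c_[d1,-d2];t=np.linalg.lstsq(A,c2-c1,rcond=None)[0];p,q=c1+t[0]*d1,c2+t[1]*d2
print("knob",(p+q)/2,np.linalg.norm(p-q), onz("top",(161.1,236.4),.111),onz("scene",(488.3,218.2),.111))
g=cv2.imread("pics/top0.png");m=np.zeros(g.shape[:2],np.uint8);m[200:285,140:205]=(g[200:285,140:205].min(2)>150)*255
cn=max(cv2.findContours(m,0,2)[0],key=cv2.contourArea);print(cv2.boundingRect(cn))
b=cv2.boxPoints(cv2.minAreaRect(cn));W=np.array([onz("top",x,.045) for x in b]);print(W.round(3),W.mean(0))
for i in range(4):
    e=W[(i+1)%4]-W[i];print(np.linalg.norm(e[:2]).round(3),np.degrees(np.arctan2(e[1],e[0])).round(1))
```

```text
knob [0.5359398  0.36308822 0.11281435] 0.0005549658350478254 [0.53638887 0.36403691 0.111     ] [0.53491922 0.36370166 0.111     ]
(150, 209, 38, 52)
[[0.614 0.426 0.045]
 [0.626 0.338 0.045]
 [0.497 0.313 0.045]
 [0.485 0.4   0.045]] [0.55543271 0.36919979 0.045     ]
0.089 -82.2
0.131 -169.4
0.087 97.7
0.131 11.4
```

```bash
cat >> h.py <<'E'
def fwd(yaw,tilt,p):
    c,s=np.cos(np.radians(tilt)),np.sin(np.radians(tilt))
    T=np.eye(4);T[:3,:3]=R.from_euler("z",yaw,degrees=True).as_matrix()@np.array([[-c,0,s],[0,1,0],[-s,0,-c]]);T[:3,3]=p;return T
E
python3 - <<'E'
from h import *
o=manip.get_obs()
plan(pose(o),[(tgt(9,40,[.50,-.12,.21]),2),(tgt(20,25,[.40,0,.25]),2),(tgt(60,5,[.41,.2,.24]),3),(fwd(10,40,[.465,.351,.20]),3),(fwd(10,40,[.477,.3526,.107]),2)])
E
```

```text
[-0.034, -0.69, -0.511] [-0.001, -0.054, 0.003] -> [ 0.55  -0.081  0.183]
[-0.057, -0.689, -0.509] [-0.001, -0.054, 0.003] -> [ 0.5  -0.12  0.21]
[0.803, -0.5, 0.347] [0.066, -0.166, -0.103] -> [ 0.45 -0.06  0.23]
[0.88, -0.416, 0.261] [0.066, -0.166, -0.103] -> [0.4  0.   0.25]
[0.679, 0.324, 0.363] [0.077, -0.142, -0.288] -> [0.403 0.067 0.247]
[0.622, 0.491, 0.265] [0.077, -0.142, -0.288] -> [0.407 0.133 0.243]
[0.518, 0.634, 0.167] [0.077, -0.142, -0.288] -> [0.41 0.2  0.24]
[0.101, 0.659, 0.176] [-0.091, -0.319, -0.29] -> [0.428 0.25  0.227]
[-0.001, 0.657, 0.211] [-0.091, -0.319, -0.29] -> [0.447 0.301 0.213]
[-0.088, 0.629, 0.269] [-0.091, -0.319, -0.29] -> [0.465 0.351 0.2  ]
[0.316, -0.003, 0.494] [0.0, -0.0, -0.0] -> [0.471 0.352 0.154]
[0.316, -0.003, 0.494] [0.0, -0.0, -0.0] -> [0.477 0.353 0.107]
```

```bash
python3 -m inch '[[[0,-0.07,-0.05],[0,0,0]],[[0,-0.14,-0.1],[0,-0.01,0]],[[-0.01,-0.21,-0.15],[0,-0.02,0]],[[-0.01,-0.28,-0.2],[0,-0.02,0]],[[-0.02,-0.35,-0.26],[0,-0.03,0]],[[-0.02,-0.41,-0.31],[0,-0.03,0]],[[-0.02,-0.48,-0.36],[0,-0.04,0]],[[-0.03,-0.55,-0.41],[0,-0.04,0]],[[-0.03,-0.62,-0.46],[0,-0.05,0]],[[-0.03,-0.69,-0.51],[0,-0.05,0]]]' 0
python3 -m inch '[[[0,-0.07,-0.05],[0,0,0]],[[-0.01,-0.14,-0.1],[0,-0.01,0]],[[-0.02,-0.21,-0.15],[0,-0.02,0]],[[-0.02,-0.28,-0.2],[0,-0.02,0]],[[-0.03,-0.35,-0.26],[0,-0.03,0]],[[-0.03,-0.41,-0.31],[0,-0.03,0]],[[-0.04,-0.48,-0.36],[0,-0.04,0]],[[-0.05,-0.55,-0.41],[0,-0.04,0]],[[-0.05,-0.62,-0.46],[0,-0.05,0]],[[-0.06,-0.69,-0.51],[0,-0.05,0]]]'
python3 -m inch '[[[0.08,-0.05,0.03],[0.01,-0.02,-0.01]],[[0.16,-0.1,0.07],[0.01,-0.03,-0.02]],[[0.24,-0.15,0.1],[0.02,-0.05,-0.03]],[[0.32,-0.2,0.14],[0.03,-0.07,-0.04]],[[0.4,-0.25,0.17],[0.03,-0.08,-0.05]],[[0.48,-0.3,0.21],[0.04,-0.1,-0.06]],[[0.56,-0.35,0.24],[0.05,-0.12,-0.07]],[[0.64,-0.4,0.28],[0.05,-0.13,-0.08]],[[0.72,-0.45,0.31],[0.06,-0.15,-0.09]],[[0.8,-0.5,0.35],[0.07,-0.17,-0.1]]]'
python3 -m inch '[[[0.09,-0.04,0.03],[0.01,-0.02,-0.01]],[[0.18,-0.08,0.05],[0.01,-0.03,-0.02]],[[0.26,-0.12,0.08],[0.02,-0.05,-0.03]],[[0.35,-0.17,0.1],[0.03,-0.07,-0.04]],[[0.44,-0.21,0.13],[0.03,-0.08,-0.05]],[[0.53,-0.25,0.16],[0.04,-0.1,-0.06]],[[0.62,-0.29,0.18],[0.05,-0.12,-0.07]],[[0.7,-0.33,0.21],[0.05,-0.13,-0.08]],[[0.79,-0.37,0.23],[0.06,-0.15,-0.09]],[[0.88,-0.42,0.26],[0.07,-0.17,-0.1]]]'
python3 - <<'E'
from h import *
o=manip.get_obs();print(np.round(o["joint_pos"],2))
plan(pose(o),[(tgt(60,5,[.41,.2,.24]),3),(fwd(10,40,[.465,.351,.20]),3)])
E
```

```text
clock: 30.45
position: [0.5486, -0.0788, 0.182]
ee_rot: [0.603, 0.71, 0.236, -0.277]
ft_force: [0.4, -0.2, -0.1]
grip_width: -0.004
grasp_force: 0.0
clock: 31.45
position: [0.4992, -0.1185, 0.2087]
ee_rot: [0.607, 0.716, 0.224, -0.263]
ft_force: [0.6, 0.1, 0.5]
grip_width: -0.005
grasp_force: 0.0
clock: 32.45
position: [0.4488, -0.0585, 0.2287]
ee_rot: [0.585, 0.761, 0.173, -0.222]
ft_force: [-1.2, 0.8, 0.3]
grip_width: -0.004
grasp_force: 0.0
clock: 33.45
position: [0.3983, 0.001, 0.2493]
ee_rot: [0.558, 0.801, 0.121, -0.18]
ft_force: [0.1, 0.1, 0.8]
grip_width: 0.006
grasp_force: 0.0
[ 0.23  0.   -0.04  1.87 -0.37  1.52  0.61]
[0.674, 0.334, 0.355] [0.074, -0.144, -0.286] -> [0.402 0.067 0.246]
[0.615, 0.497, 0.258] [0.074, -0.144, -0.286] -> [0.406 0.134 0.243]
[0.51, 0.637, 0.161] [0.074, -0.144, -0.286] -> [0.41 0.2  0.24]
[0.101, 0.659, 0.176] [-0.091, -0.319, -0.29] -> [0.428 0.25  0.227]
[-0.001, 0.657, 0.211] [-0.091, -0.319, -0.29] -> [0.447 0.301 0.213]
[-0.088, 0.629, 0.269] [-0.091, -0.319, -0.29] -> [0.465 0.351 0.2  ]
```

```bash
python3 -m inch '[[[0.07,0.03,0.04],[0.01,-0.01,-0.03]],[[0.13,0.07,0.07],[0.01,-0.03,-0.06]],[[0.2,0.1,0.11],[0.02,-0.04,-0.09]],[[0.27,0.13,0.14],[0.03,-0.06,-0.11]],[[0.34,0.17,0.18],[0.04,-0.07,-0.14]],[[0.4,0.2,0.21],[0.04,-0.09,-0.17]],[[0.47,0.23,0.25],[0.05,-0.1,-0.2]],[[0.54,0.27,0.28],[0.06,-0.12,-0.23]],[[0.61,0.3,0.32],[0.07,-0.13,-0.26]],[[0.67,0.33,0.36],[0.07,-0.14,-0.29]]]'
python3 -m inch '[[[0.06,0.05,0.03],[0.01,-0.01,-0.03]],[[0.12,0.1,0.05],[0.01,-0.03,-0.06]],[[0.18,0.15,0.08],[0.02,-0.04,-0.09]],[[0.25,0.2,0.1],[0.03,-0.06,-0.11]],[[0.31,0.25,0.13],[0.04,-0.07,-0.14]],[[0.37,0.3,0.16],[0.04,-0.09,-0.17]],[[0.43,0.35,0.18],[0.05,-0.1,-0.2]],[[0.49,0.4,0.21],[0.06,-0.12,-0.23]],[[0.55,0.45,0.23],[0.07,-0.13,-0.26]],[[0.62,0.5,0.26],[0.07,-0.14,-0.29]]]'
python3 -m inch '[[[0.05,0.06,0.02],[0.01,-0.01,-0.03]],[[0.1,0.13,0.03],[0.01,-0.03,-0.06]],[[0.15,0.19,0.05],[0.02,-0.04,-0.09]],[[0.2,0.25,0.06],[0.03,-0.06,-0.11]],[[0.26,0.32,0.08],[0.04,-0.07,-0.14]],[[0.31,0.38,0.1],[0.04,-0.09,-0.17]],[[0.36,0.45,0.11],[0.05,-0.1,-0.2]],[[0.41,0.51,0.13],[0.06,-0.12,-0.23]],[[0.46,0.57,0.14],[0.07,-0.13,-0.26]],[[0.51,0.64,0.16],[0.07,-0.14,-0.29]]]'
python3 - <<'E'
from h import *
o=manip.get_obs();print(np.round(o["joint_pos"],2))
plan(pose(o),[(fwd(10,40,[.465,.351,.20]),3)])
E
```

```text
clock: 34.45
position: [0.4024, 0.0675, 0.2456]
ee_rot: [0.464, 0.871, 0.088, -0.136]
ft_force: [-1.5, 0.4, -1.0]
grip_width: -0.002
grasp_force: 0.0
clock: 35.45
position: [0.4062, 0.1343, 0.2428]
ee_rot: [0.362, 0.926, 0.054, -0.09]
ft_force: [-0.4, -0.2, -0.2]
grip_width: -0.001
grasp_force: 0.0
clock: 36.45
position: [0.41, 0.2009, 0.2405]
ee_rot: [0.254, 0.966, 0.018, -0.042]
ft_force: [0.2, -0.0, -0.1]
grip_width: -0.001
grasp_force: 0.0
[-0.11  0.01 -0.38  1.82 -0.08  1.35  0.59]
[0.092, 0.655, 0.187] [-0.084, -0.319, -0.288] -> [0.428 0.251 0.227]
[-0.005, 0.651, 0.22] [-0.084, -0.319, -0.288] -> [0.447 0.301 0.214]
[-0.089, 0.624, 0.274] [-0.084, -0.319, -0.288] -> [0.465 0.351 0.2  ]
```

```bash
python3 -m inch '[[[0.01,0.07,0.02],[-0.01,-0.03,-0.03]],[[0.02,0.13,0.04],[-0.02,-0.06,-0.06]],[[0.03,0.2,0.06],[-0.03,-0.1,-0.09]],[[0.04,0.26,0.08],[-0.03,-0.13,-0.12]],[[0.05,0.33,0.1],[-0.04,-0.16,-0.14]],[[0.06,0.39,0.11],[-0.05,-0.19,-0.17]],[[0.07,0.46,0.13],[-0.06,-0.22,-0.2]],[[0.08,0.52,0.15],[-0.07,-0.26,-0.23]],[[0.09,0.59,0.17],[-0.08,-0.29,-0.26]],[[0.09,0.65,0.19],[-0.08,-0.32,-0.29]]]'
python3 -m inch '[[[0,0.07,0.02],[-0.01,-0.03,-0.03]],[[0,0.13,0.04],[-0.02,-0.06,-0.06]],[[0,0.2,0.07],[-0.03,-0.1,-0.09]],[[0,0.26,0.09],[-0.03,-0.13,-0.12]],[[0,0.33,0.11],[-0.04,-0.16,-0.14]],[[0,0.39,0.13],[-0.05,-0.19,-0.17]],[[0,0.46,0.15],[-0.06,-0.22,-0.2]],[[0,0.52,0.18],[-0.07,-0.26,-0.23]],[[0,0.59,0.2],[-0.08,-0.29,-0.26]],[[0,0.65,0.22],[-0.08,-0.32,-0.29]]]'
python3 -m inch '[[[-0.01,0.06,0.03],[-0.01,-0.03,-0.03]],[[-0.02,0.12,0.05],[-0.02,-0.06,-0.06]],[[-0.03,0.19,0.08],[-0.03,-0.1,-0.09]],[[-0.04,0.25,0.11],[-0.03,-0.13,-0.12]],[[-0.05,0.31,0.14],[-0.04,-0.16,-0.14]],[[-0.05,0.37,0.16],[-0.05,-0.19,-0.17]],[[-0.06,0.44,0.19],[-0.06,-0.22,-0.2]],[[-0.07,0.5,0.22],[-0.07,-0.26,-0.23]],[[-0.08,0.56,0.25],[-0.08,-0.29,-0.26]],[[-0.09,0.62,0.27],[-0.08,-0.32,-0.29]]]'
python3 - <<'E'
from h import *
o=manip.get_obs();print(np.round(o["joint_pos"],2))
plan(pose(o),[(fwd(10,40,[.477,.3526,.107]),2),(fwd(10,40,[.536+.03*.985,.364+.03*.174,.107]),1)])
E
```

```text
clock: 37.45
position: [0.4284, 0.2502, 0.2267]
ee_rot: [0.145, 0.985, 0.021, 0.09]
ft_force: [-0.5, 0.3, 0.8]
grip_width: -0.001
grasp_force: 0.0
clock: 38.45
position: [0.4465, 0.3001, 0.213]
ee_rot: [0.031, 0.975, 0.024, 0.219]
ft_force: [-0.1, 0.8, 0.3]
grip_width: -0.001
grasp_force: 0.0
clock: 39.45
position: [0.4646, 0.3497, 0.1993]
ee_rot: [-0.084, 0.936, 0.025, 0.341]
ft_force: [0.2, 0.3, 0.5]
grip_width: 0.001
grasp_force: 0.0
[-0.31 -0.04 -0.68  2.12  0.78  0.7   0.22]
[0.309, 0.01, 0.493] [-0.005, -0.001, 0.004] -> [0.471 0.351 0.153]
[0.309, 0.007, 0.493] [-0.005, -0.001, 0.004] -> [0.477 0.353 0.107]
[-0.863, 0.012, 0.724] [0.0, -0.0, -0.0] -> [0.566 0.369 0.107]
```

```bash
python3 -m inch '[[[0.06,0,0.1],[0,0,0]],[[0.12,0,0.2],[0,0,0]],[[0.18,0,0.3],[0,0,0]],[[0.25,0.01,0.4],[0,0,0]],[[0.31,0.01,0.5],[0,0,0]],[[0.37,0.01,0.6],[0,0,0]],[[0.43,0.01,0.7],[0,0,0]],[[0.5,0.01,0.8],[0,0,0]],[[0.56,0.02,0.9],[0,0,0]],[[0.62,0.02,0.985],[-0.01,0,0.01]]]'
python3 -m inch '[[[-0.1,0,0.08],[0,0,0]],[[-0.2,0,0.17],[0,0,0]],[[-0.3,0,0.25],[0,0,0]],[[-0.4,0.01,0.34],[0,0,0]],[[-0.5,0.01,0.42],[0,0,0]],[[-0.58,0.01,0.49],[0,0,0]],[[-0.66,0.01,0.55],[0,0,0]],[[-0.73,0.01,0.61],[0,0,0]],[[-0.79,0.01,0.66],[0,0,0]],[[-0.83,0.01,0.7],[0,0,0]]]'
python3 - <<'E'
from h import *
o=manip.get_obs();print(np.round(o["joint_pos"],2),o["ft_force"])
cv2.imwrite("pics/w7.png",manip.camera("wrist")[:,:,::-1])
for nm,roi in(("top",(130,190,190,280)),("scene",(450,195,540,290))):
    g=manip.camera(nm)[:,:,::-1];cv2.imwrite(f"pics/{nm}7.png",g);x0,y0,x1,y1=roi;mm=np.zeros(g.shape[:2],np.uint8);mm[y0:y1,x0:x1]=(g[y0:y1,x0:x1].max(2)<38)*255
    n,_,st,ce=cv2.connectedComponentsWithStats(mm)
    for i in range(1,n):
        if st[i,4]>15: print(nm,st[i],ce[i].round(1),onz(nm,ce[i],.111).round(3))
E
```

```text
clock: 40.45
position: [0.4765, 0.353, 0.1066]
ee_rot: [-0.081, 0.937, 0.031, 0.339]
ft_force: [0.5, -0.6, -0.1]
grip_width: 0.001
grasp_force: 0.0
clock: 41.45
position: [0.5609, 0.3681, 0.106]
ee_rot: [-0.081, 0.937, 0.03, 0.339]
ft_force: [-49.3, -18.4, 31.4]
grip_width: 0.0
grasp_force: 27.0
[-0.31  0.3  -0.6   2.02  1.2   0.62 -0.04] [-49.25044567 -18.44588485  31.3967754 ]
top [155 217   9   8  52] [158.9 220.5] [0.578 0.372 0.111]
top [152 228  18  36 240] [160.9 246.8] [0.51  0.363 0.111]
scene [475 195  15  31 100] [484.1 206.7] [0.5   0.368 0.111]
scene [491 195   4  17  40] [492.2 201.9] [0.491 0.394 0.111]
scene [498 195   6  13  44] [499.7 199.5] [0.489 0.415 0.111]
scene [494 228   9   8  57] [497.8 231.5] [0.578 0.37  0.111]
```

The knob moved from (0.536,0.363) to (0.578,0.371) in both views, and the force shows it against the stop. Backing off.

```bash
python3 -m inch '[[[0.05,0,-0.05],[0,0,0]],[[0.12,0,-0.1],[0,0,0]],[[0.2,0,-0.17],[0,0,0]],[[0.29,0,-0.25],[0,0,0]],[[0.38,0,-0.33],[0,0,0]],[[0.47,0,-0.41],[0,0,0]],[[0.56,0,-0.5],[0,0,0]],[[0.65,0,-0.6],[0,0,0]],[[0.74,0,-0.7],[0,0,0]],[[0.8,0,-0.78],[0,0,0]]]'
python3 - <<'E'
from h import *
for nm,roi in(("top",(130,190,190,280)),("scene",(450,195,540,290))):
    g=manip.camera(nm)[:,:,::-1];cv2.imwrite(f"pics/{nm}8.png",g);x0,y0,x1,y1=roi;mm=np.zeros(g.shape[:2],np.uint8);mm[y0:y1,x0:x1]=(g[y0:y1,x0:x1].max(2)<38)*255
    n,_,st,ce=cv2.connectedComponentsWithStats(mm)
    for i in range(1,n):
        if st[i,4]>15: print(nm,st[i],ce[i].round(1),onz(nm,ce[i],.111).round(3))
# rack unchanged?
for nm,(x0,y0,x1,y1) in dict(top=(400,210,470,280),scene=(185,260,250,335)).items():
    a=cv2.imread(f"pics/{nm}0.png")[y0:y1,x0:x1].astype(int);b=cv2.imread(f"pics/{nm}8.png")[y0:y1,x0:x1].astype(int)
    ys,xs=np.where(abs(a-b).max(2)>40);print(nm,len(xs),(xs.min()+x0,xs.max()+x0,ys.min()+y0,ys.max()+y0) if len(xs) else "")
E
```

```text
clock: 42.6
position: [0.4733, 0.3526, 0.1139]
ee_rot: [-0.081, 0.937, 0.03, 0.34]
ft_force: [0.4, 0.0, 0.2]
grip_width: 0.001
grasp_force: 0.0
top [155 217   9   8  56] [158.9 220.8] [0.577 0.372 0.111]
top [159 262  13  18  64] [164.3 271.9] [0.446 0.351 0.111]
top [151 268   8   9  24] [154.2 272.4] [0.445 0.377 0.111]
top [139 271  10   9  22] [142.5 275.6] [0.438 0.406 0.111]
scene [494 228   9   8  58] [497.9 231.6] [0.578 0.37  0.111]
top 326 (np.int64(423), np.int64(458), np.int64(256), np.int64(278))
scene 273 (np.int64(185), np.int64(221), np.int64(271), np.int64(288))
```

```bash
python3 -c "
from workcell import manip
print(manip.hand_in())"
```

```text
the job is handed in; nothing more can be done
None
```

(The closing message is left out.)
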